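Set and lock the depth stop of the box-lid press

TASK

Set the stop knob on top of the little lever press so that its pointed nose points at the marker clipped on the dial rim, then tighten the lock ring under it clockwise: run it down until you feel it bite and nip it up firmly, about a twentieth of a turn past the bite, without forcing it. The knob must still point at the marker when you let go; do not shift the marker, press on the dial or disturb the pieces standing round the press.

Things in the scene. Friction and masses are not known exactly. Their poses are not given: they have to be found in the camera images.
- press: Grey cast lever press bolted down, base 190 x 130 mm, 258 mm high to its knob. Origin on the counter below the vertical screw axis shared by dial, marker, ring and knob; z up; -x is the front (robot side, dial marks). Top flange: disc of 56 mm radius. A lever with a 32 mm ball runs from the head's right side (y = -55 mm) to 171 mm in front of the axis, all below 170 mm.
- dial: Aluminium dial plate on the press, 110 mm diameter, 5 mm thick, fixed; its face is 190 mm above the counter. Origin under its centre. Thin black marks every 10 degrees (longer every 30) over the front half, 30 to 41 mm off the axis. Not to be pressed on.
- marker: Small dark steel clip on the dial's rim, the target setting: 39 to 58 mm from the screw axis, 10 mm wide, top 7.5 mm above the dial face. Origin on the screw axis at the dial face; its x axis runs level from the screw axis out to the clip. A hard knock shoves it round the rim.
- marker_tip (a point): The pointed inner end of the marker, 39 mm from the screw axis, 3 mm above the dial face.
- stop_knob: Black knob at the very top: 40 mm skirt disc (3 to 6 mm above its origin) under an upright grip bar 13 mm thick, 24 mm high (6 to 30 mm above the origin), from 20 mm behind the axis to a pointed nose ahead of it; white line on top. Origin on the screw axis, 228 mm above the counter, level with the ring's top; x axis points to the nose. Turns at a steady 0.12 N m, stays where left.
- pointer_tip (a point): The knob's nose, 22.5 mm from the screw axis, 18 mm above the knob's origin. At the start it is 0.4 to 1.45 rad short of the marker, to be turned clockwise seen from above. When set it is 16.5 mm from marker_tip in plan.
- lock_ring: Knurled steel ring below the knob, 56 mm diameter, 20 mm high, wider than the knob, so fingers reach it from above past the knob. Origin on the screw axis at its underside, 208 mm above the counter. Black line on top along its -x. Slack at first; clockwise tightens: free at 0.15 N m for 0.35 to 1.0 rad (not visible how far), then bites at 0.30 N m, rising 0.8 N m per rad. Stays where left.
- ring_grip (a point): Middle of the lock ring on the screw axis, 218 mm above the counter; the knob's top stands 40 mm above it, the marker's top 20 mm below. While the ring turns, the torque felt is as given; once it stops, friction may hide up to 0.3 N m of it or push back, yet from stop to stop the reading still climbs by about 0.8 N m per rad past the bite.
- spring_washer: Dark bowed spring washer between the ring and its 38 mm boss, 51 mm diameter, 4 mm high, origin under its centre, 204 mm above the counter. The ring, once it has bitten, presses it flatter by 0.48 mm per rad, too little to see or measure. Tight: squeezed 0.10 mm or more, the ring 0.21 rad past its bite (0.47 N m). Overstrained: 0.24 mm, 0.50 rad past (0.70 N m).
- mug: White ceramic mug, 82 mm diameter, 92 mm high, handle to its own +y. Bystander. Origin under its centre.
- bowl: Blue ceramic bowl, 120 mm diameter, 55 mm high. Bystander. Origin under its centre.
- gift_box: Small card gift box with dark lid, 94 x 94 x 41 mm. Bystander. Origin under its centre.
- candle: Candle jar with wooden lid, 68 mm diameter, 75 mm high. Bystander. Origin under its centre.

How it is judged:
By the outcome, as a careful person would: the job done as asked, in the order asked, and still so for the second after the job is handed in, with the robot touching nothing.
It also fails if it takes over 58 s, if anything falls off the work surface, if the arm or the gripper's body presses on something with over 40 N, if the wrist force passes 120 N, or if a joint passes its speed limit or range.

ROBOT

A 6-joint arm with a two-finger parallel gripper is mounted at the origin on the work surface. World frame = base frame: x ahead of the robot, y to its left, z up, the work surface at z = 0. Lengths are in m, angles in rad, forces in N, time in s.
With the tool pointing down it reaches from about 0.3 to 0.775 m from the base axis. Payload 14.6 kg.
Tool frame: the origin (TCP) lies at the very end of the fingers, on their centre line; the grasp point (between the pads) lies 19 mm behind it; z points along the fingers, y is the line along which they close (so a half turn about z gives the same grasp; the last joint's range is limited). The gripper opens to 85 mm and grips with 20 to 120 N. Pads are 22 mm wide; open, the fingers measure 114 mm over their backs; the gripper's body (76 mm by 85 mm) begins 54 mm behind the grasp point. The pads swing forward as they close: fully open they stand 13 mm farther back than shut.
Start: joints at [1.268, 0.3, 1.521, -0, 1.321, -0.067], TCP at [0.128, 0.535, 0.231] pointing down, gripper open.
Joint ranges: [-3.03, 3.03], [-0.79, 2.21], [0.23, 2.52], [-1.04, 4.18], [0, 3.07], [-2.55, 2.55]. Speed limits (rad/s): [2.22, 2.22, 2.57, 3.14, 3.14, 3.14].

INTERFACE

Orientations are given as a unit quaternion [x, y, z, w].
In Python, from cell import get_obs, get_image, camera_model, hand_in, search_frame gives the robot as it stands.
- The arm moves only by the tool play_rows, never from a script. Its argument "motion" is a list of rows, each a list of 7 numbers: the opening, from 0 (shut) to 1 (fully open), then the shift along the world's x, y, z in m, then the turn, a rotation vector about the world's x, y, z in degrees. A call has 1 to 12 rows; each row shifts and turns the commanded pose from where the row before left it; what a row does not reach is not made up. A row lasts 1/12 s, in which the tool goes at most 41.7 mm and 7.16 degrees, less where a joint would pass 70% of its speed; a pose out of reach is approached as far as the arm can. A call is refused whole if a number of a shift passes 0.0417 or a number of a turn 7.16, either way. A call with a gripper value outside its range is refused whole. The fingers move at their own pace and stop on an object; the grip force is fixed at half the most. Time passes only in rows, so rows that do not move let the fingers close. It gives the time, the measured TCP pose, the force, the opening and the grip force at its end, in the units of the state.
- get_obs(): the state, without advancing time (a new reading comes with each control period).
- get_image(name): name is "scene" or "top" or "wrist"; returns the picture (400x640x3 uint8, red, green, blue); there is no depth.
- camera_model(name): a dict with "fx", "fy", "cx", "cy" (pixels), "k1" (the pictures are not rectified: a ray, as slopes to the right and down, at radius r is drawn at 1 + k1 r^2 times it, then the intrinsics apply), "extrinsics" (4x4, takes a point from camera to world coordinates); the wrist camera has in their place "mount" (4x4, takes a point from camera to tool coordinates, whose origin is the TCP and whose axes are the flange's). Camera axes: x right, y up, looking along -z (the intrinsics and any distortion apply to the point x, -y, -z); pixel columns grow to the right and rows downward; lengths in m; the calibration is good to about 2 mm. A picture is of the moment at which its call begins: read the wrist's pose just before it. camera_model takes no time and is no camera call.
- hand_in(): hands the job in; it is judged then, once.
Trained networks look in the newest picture that a camera, given by its name, has taken for a name from the list of things; names that differ only in an ending like _2 or _b are one class to them, and where a whole thing is asked for, a point or a joint stands for the part that bears it (a point fixed in the world has none). Each returns a list of dicts, best first, with "conf" (0 to 1); they miss things now and then, are a little off and sometimes report something else, mostly with a low value. They report only what shows in the picture. A call takes as long as a camera call.
- search_frame(camera, thing): "position" ([row, column] in pixels, amid what is visible of it).
The state is a dict: "t": time; "joint_positions": joint angles; "joint_velocities": joint speeds; "effort": joint torques, N m; "ee_pos": TCP position; "tool_rot": TCP orientation; "wrist_force": force on the tool from outside, world axes, zero at the start; "torque": the same for the moment, N m; "finger_gap": opening from 0.0 (shut) to 1.0 (fully open); "grasp_force": force on a finger pad.
Only numpy, scipy, OpenCV 4.12 (cv2) and the standard library are available. Lean on these libraries where they do the work, as an engineer would, in place of code of your own. Each camera call takes 0.05 s, during which the arm holds its last target. There are 200 camera calls.

## Working session

There is one attempt and no reset: what is moved stays moved. The work goes in short steps, Python scripts to look and compute and a tool call to move; the robot and the scene stay as the last step left them, time stands still between calls to the robot, and variables do not carry over. Pictures are saved under pics/ and viewed, at most 10 in all, crops included, and the job is handed in when it is done.

Besides the shell and the picture viewer there is one more tool, called after ">>>" as name(argument=value, ...), one argument or row to a line, values as JSON. play_rows: Moves the arm, as the interface text tells. Its arguments: {"type":"object","properties":{"motion":{"type":"array"}},"required":["motion"]}

```bash
mkdir -p pics; ls; cat > h.py <<'E'
import numpy as np, cv2
from cell import *
from scipy.spatial.transform import Rotation as R
def ext(n,obs=None):
    m=camera_model(n)
    if 'extrinsics' in m: return m,np.array(m['extrinsics'])
    T=np.eye(4);T[:3,:3]=R.from_quat(obs['tool_rot']).as_matrix();T[:3,3]=obs['ee_pos']
    return m,T@np.array(m['mount'])
def ray(n,rc,obs=None):
    m,E=ext(n,obs)
    u=np.array([(rc[1]-m['cx'])/m['fx'],(rc[0]-m['cy'])/m['fy']]);p=u.copy()
    for _ in range(20): p=u/(1+m['k1']*(p@p))
    d=E[:3,:3]@np.array([p[0],-p[1],-1]);return E[:3,3],d
def atz(n,rc,z,obs=None):
    o,d=ray(n,rc,obs);return o+d*(z-o[2])/d[2]
def proj(n,P,obs=None):
    m,E=ext(n,obs);c=np.linalg.inv(E)@np.append(P,1);p=np.array([c[0],-c[1]])/-c[2]
    p=p*(1+m['k1']*(p@p));return np.array([p[1]*m['fy']+m['cy'],p[0]*m['fx']+m['cx']])
E
python3 - <<'E'
from h import *
o=get_obs();print(o)
for n in ['scene','top','wrist']:
    im=get_image(n);cv2.imwrite(f'pics/{n}0.png',im[:,:,::-1])
    print(n,ext(n,o)[1][:3].round(3).tolist())
for n in ['scene','top']:
    for t,z in [('lock_ring',.218),('stop_knob',.25),('pointer_tip',.246),('marker_tip',.193),('marker',.195),('dial',.19),('mug',.05),('bowl',.03),('gift_box',.04),('candle',.06)]:
        for d in search_frame(n,t)[:2]: print(n,t,round(d['conf'],2),np.round(d['position'],1),atz(n,d['position'],z).round(3))
E
```

```text
pics
{'t': 0.0, 'joint_positions': array([ 1.26835415e+00,  3.00471446e-01,  1.52158057e+00, -2.48069408e-05,
        1.32068557e+00, -6.65625853e-02]), 'joint_velocities': array([ 0.0006941 , -0.00047973, -0.00061807,  0.0007618 ,  0.00110456,
        0.00041195]), 'effort': array([-1.23961281e-04, -5.43497014e+01, -3.61795092e+01, -5.93725167e-05,
        3.97464042e-03,  8.83427901e-06]), 'ee_pos': array([0.128454  , 0.53455279, 0.23072134]), 'tool_rot': array([ 1.17663489e-01,  9.93053360e-01, -5.64953155e-04, -9.32110583e-05]), 'wrist_force': array([-0.59611308,  1.37142244, -0.20880351]), 'torque': array([-0.02507396,  0.01748872, -0.05461073]), 'grasp_force': 0.0, 'finger_gap': 0.9993210130931239}
scene [[-0.367, -0.765, 0.53, 1.232], [0.93, -0.308, 0.2, 0.246], [0.01, 0.566, 0.824, 1.274]]
top [[-0.031, 0.979, -0.203, 0.31], [-1.0, -0.03, 0.007, -0.036], [0.001, 0.203, 0.979, 1.326]]
wrist [[0.233, -0.934, -0.272, 0.059], [0.972, 0.224, 0.066, 0.551], [-0.001, -0.28, 0.96, 0.373]]
scene lock_ring 0.46 [188.2 307. ] [ 0.537 -0.048  0.218]
scene stop_knob 0.73 [176.6 311.5] [ 0
[... 171 characters left out ...]
9 -0.053  0.19 ]
scene mug 0.86 [243.8 432. ] [0.475 0.318 0.05 ]
scene bowl 0.72 [219.7 204.5] [ 0.639 -0.345  0.03 ]
scene gift_box 0.96 [310.4 408.2] [0.693 0.309 0.04 ]
scene candle 0.93 [163.7 220.1] [ 0.448 -0.388  0.06 ]
top lock_ring 0.53 [209.8 327.6] [ 0.495 -0.062  0.218]
top stop_knob 0.72 [202.3 324.2] [ 0.509 -0.053  0.25 ]
top pointer_tip 0.52 [200.  321.2] [ 0.516 -0.046  0.246]
top dial 0.8 [208.5 328.6] [ 0.503 -0.065  0.19 ]
top dial 0.21 [204.4 328.7] [ 0.514 -0.066  0.19 ]
top mug 0.86 [233.7 199.8] [0.462 0.317 0.05 ]
top bowl 0.71 [166.1 415.6] [ 0.655 -0.344  0.03 ]
top gift_box 0.96 [165.8 208.5] [0.673 0.297 0.04 ]
top candle 0.6 [239.2 443.4] [ 0.422 -0.404  0.06 ]
```

```bash
python3 - <<'E'
import cv2,numpy as np
a=cv2.imread('pics/top0.png')[150:270,260:420];b=cv2.imread('pics/scene0.png')[140:260,230:390]
cv2.imwrite('pics/c0.png',np.vstack([cv2.resize(x,None,fx=2.5,fy=2.5,interpolation=2) if 0 else cv2.resize(x,(400,300),interpolation=cv2.INTER_CUBIC) for x in (a,b)]))
E
```

```text
(no output)
```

View pics/c0.png

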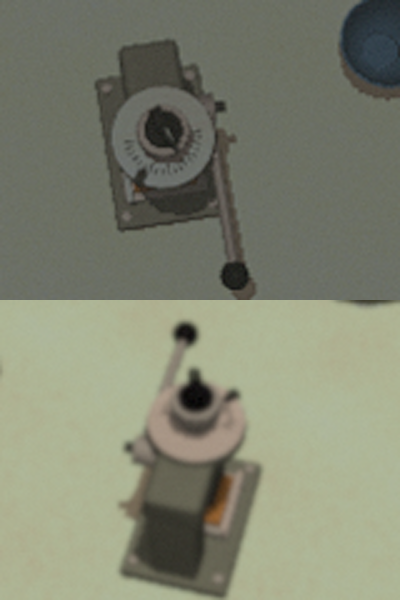

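View pics/top0.png

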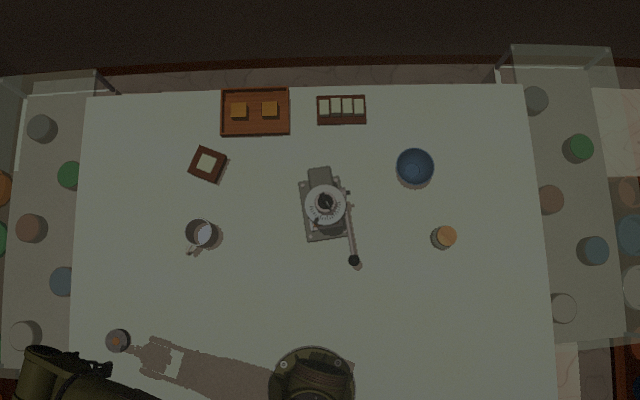

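```bash
python3 - <<'E'
from h import *
for n,k in [('top',((204.5,325.3),(220.4,316),(206.5,327.5))),('scene',((140+126*.4,230+196*.4),(140+96*.4,230+232*.4),(140+80*.4,230+195*.4)))]:
    c=atz(n,k[0],.19);m=atz(n,k[1],.195);p=atz(n,k[2],.258)
    print(n,c,m,p,np.degrees(np.arctan2(*(m-c)[1::-1])))
print(proj('top',[.51,-.055,.19]),proj('top',[.51,-.055,.258]))
E
```

```text
top [ 0.51379569 -0.05664902  0.19      ] [ 0.47123418 -0.03071648  0.195     ] [ 0.49635659 -0.06071603  0.258     ] 148.6462288452696
scene [ 0.52427258 -0.0495059   0.19      ] [ 0.47440237 -0.02631559  0.195     ] [ 0.51357016 -0.05457239  0.258     ] 155.0609514614793
[205.92488849 324.72732153] [201.20131185 325.03001447]
```

>>> play_rows(
  motion=[
    [1,0.0216,-0.0327,0.018,0,0,2.7],
    [1,0.0216,-0.0327,0.018,0,0,2.7],
    [1,0.0216,-0.0327,0.018,0,0,2.7],
    [1,0.0216,-0.0327,0.018,0,0,2.7],
    [1,0.0216,-0.0327,0.018,0,0,2.7],
    [1,0.0216,-0.0327,0.018,0,0,2.7],
    [1,0.0216,-0.0327,0.016,0,0,2.7],
    [1,0.0216,-0.0327,0,0,0,2.7],
    [1,0.0216,-0.0327,0,0,0,2.7],
    [1,0.0216,-0.0327,0,0,0,2.7],
    [1,0.0216,-0.0327,0,0,0,2.7],
    [1,0.0216,-0.0327,0,0,0,2.7],
  ],
)

```text
t: 2.15
ee_pos: [0.3835, 0.1476, 0.3517]
tool_rot: [-0.165, 0.986, 0.0, 0.0]
wrist_force: [0.9, 0.8, 0.5]
finger_gap: 1.001
grasp_force: 0.0
```

>>> play_rows(
  motion=[
    [1,0.0216,-0.0327,0,0,0,2.7],
    [1,0.0216,-0.0327,0,0,0,2.7],
    [1,0.0216,-0.0327,0,0,0,2.7],
    [1,0.0216,-0.0327,0,0,0,2.7],
    [1,0.0216,-0.0327,0,0,0,2.7],
    [1,0.0216,-0.0327,0,0,0,2.7],
    [1,0,0,0,0,0,0],
    [1,0,0,0,0,0,0],
  ],
)

```text
t: 2.82
ee_pos: [0.5129, -0.048, 0.3506]
tool_rot: [-0.3, 0.954, 0.0, -0.001]
wrist_force: [-0.3, 0.8, 0.4]
finger_gap: 1.0
grasp_force: 0.0
```

```bash
python3 - <<'E'
from h import *
o=get_obs();im=get_image('wrist');cv2.imwrite('pics/w1.png',im[:,:,::-1])
print(o['t'],o['ee_pos'],o['tool_rot'],o['joint_positions'].round(2),o['torque'],o['wrist_force'])
for t,z in [('lock_ring',.228),('stop_knob',.25),('pointer_tip',.246),('marker_tip',.193),('marker',.195),('dial',.19)]:
    for d in search_frame('wrist',t)[:2]: print(t,round(d['conf'],2),np.round(d['position'],1),atz('wrist',d['position'],z,o).round(4))
E
```

```text
2.8167 [ 0.51293352 -0.04799714  0.35055327] [-3.00177301e-01  9.53883122e-01  3.59658711e-04 -6.69722662e-04] [-0.16  0.16  1.42  0.    1.56 -2.34] [ 0.03474201  0.00699817 -0.00328144] [-0.25410144  0.77930703  0.44340021]
lock_ring 0.68 [176.7 321.4] [ 0.4978 -0.058   0.228 ]
stop_knob 0.62 [175.5 320.3] [ 0.4939 -0.0618  0.25  ]
stop_knob 0.59 [199.1 314.2] [ 0.512 -0.055  0.25 ]
pointer_tip 0.58 [158.8 310. ] [ 0.4884 -0.0753  0.246 ]
pointer_tip 0.55 [199.8 314. ] [ 0.5136 -0.0542  0.246 ]
marker_tip 0.74 [162.9 366.1] [ 0.4688 -0.0272  0.193 ]
marker 0.46 [164.5 360.6] [ 0.4729 -0.0309  0.195 ]
dial 0.58 [159.4 308.2] [ 0.4976 -0.0734  0.19  ]
```

View pics/w1.png

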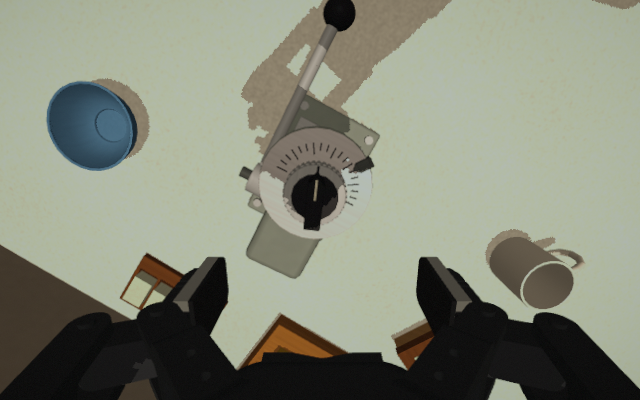

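```bash
python3 - <<'E'
import cv2
a=cv2.imread('pics/w1.png')[115:245,235:390];cv2.imwrite('pics/c1.png',cv2.resize(a,None,fx=4.5,fy=4.5,interpolation=cv2.INTER_CUBIC))
E
```

```text
(no output)
```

View pics/c1.png

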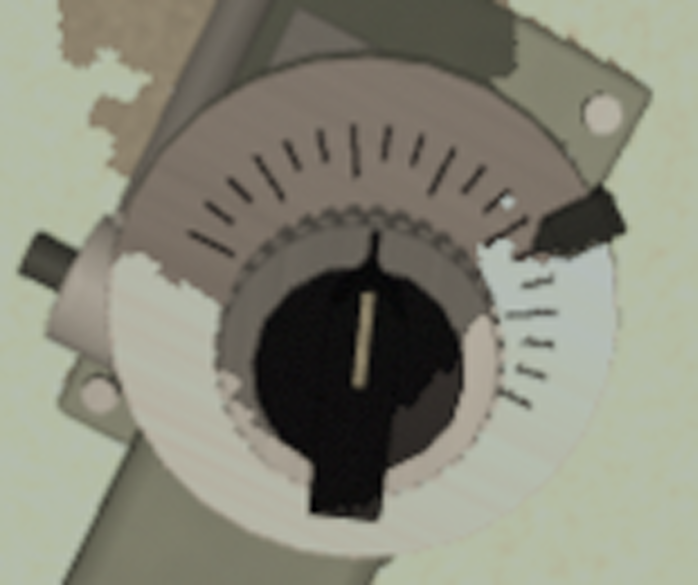

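```bash
python3 - <<'E'
from h import *
T=np.array
import ast
q=[0,0,0,0]
class O(dict):pass
o={'ee_pos':[0.51293352,-0.04799714,0.35055327],'tool_rot':[-3.00177301e-01,9.53883122e-01,3.59658711e-04,-6.69722662e-04]}
f=lambda x,y,z:atz('wrist',(115+(y+.5)/4.5-.5,235+(x+.5)/4.5-.5),z,o)
# dial: rim points fit
def circ(pts,z):
    P=T([f(*p,z)[:2] for p in pts]);A=np.c_[2*P,np.ones(len(P))];s=np.linalg.lstsq(A,(P**2).sum(1),rcond=None)[0]
    return s[:2],np.sqrt(s[2]+s[:2]@s[:2])
dc=circ([(112,290),(617,300),(370,52),(364,556),(180,480),(540,485),(190,120)],.19);print('dial',dc)
print('ring',circ([(218,360),(500,355),(245,270),(270,460),(300,228),(470,270)],.228))
print('skirt',circ([(255,360),(463,362),(275,300),(280,440),(440,300)],.234))
c=dc[0]
h=lambda v:np.degrees(np.arctan2(v[1],v[0]))%360
a,b,t=f(370,293,.258),f(358,388,.258),f(345.5,518,.258)
print('line',a,b,h((a-b)),'tail',t,h(a-t), h(f(373,262,.246)-t))
for p,z in [((617,210),.1975),((520,258),.193),((572,225),.1975)]:
    P=f(*p,z)[:2];print('marker',P,h(P-c),np.linalg.norm(P-c))
for i in range(2): pass
for p in [((209,207+0),.0)]: pass
# dial mark headings
for p in [(352,150),(440,172),(269,178),(212,244),(505,232),(530,315)]:
    P=f(*p,.19)[:2];print('tick',h(P-c),np.linalg.norm(P-c))
E
```

```text
dial (array([ 0.51409123, -0.05378387]), np.float64(0.054716514939848665))
ring (array([ 0.51349896, -0.0544739 ]), np.float64(0.026699013418042778))
skirt (array([ 0.51418465, -0.05394191]), np.float64(0.01972917800331732))
line [ 0.49670029 -0.06297511  0.258     ] [ 0.5112686  -0.05533611  0.258     ] 207.67061798968115 tail [ 0.53173708 -0.04384686  0.258     ] 208.63223102299705 208.5789942085317
marker [ 0.46442226 -0.02480643] 149.74022715161323 0.05750390317045609
marker [ 0.4843117  -0.03437635] 146.90743843924977 0.0355453522860475
marker [ 0.47219624 -0.03050582] 150.94219387899963 0.04792763439353213
tick 218.47747860130485 0.03549039944766632
tick 187.38124140793883 0.03483128795941371
tick 248.3572456568403 0.03549053230443516
tick 278.7174228444302 0.03556466769898491
tick 156.35806378889816 0.03507911614609156
tick 125.54562354522554 0.03568592566310393
```

```bash
python3 - <<'E'
from h import *
o=get_obs();print(o['t'],o['ee_pos'],R.from_quat(o['tool_rot']).as_matrix()[:,1:].round(4).tolist(),o['wrist_force'],o['torque'])
E
```

```text
3.1667 [ 0.51231518 -0.04589298  0.35180255] [[-0.5757, 0.0007], [0.8176, -0.0001], [-0.0005, -1.0]] [-0.73233604 -0.8417335   0.63105927] [ 0.00668408 -0.00835052  0.02836148]
```

>>> play_rows(
  motion=[
    [0.6,0.0017,-0.0081,0,0,0,-6.8],
    [0.6,0,0,-0.02,0,0,0],
    [0.6,0,0,-0.02,0,0,0],
    [0.6,0,0,-0.02,0,0,0],
    [0.6,0,0,-0.02,0,0,0],
    [0.6,0,0,0,0,0,0],
    [0.6,0,0,0,0,0,0],
    [0.6,0,0,0,0,0,0],
    [0.6,0,0,0,0,0,0],
  ],
)

```text
t: 3.92
ee_pos: [0.5147, -0.0547, 0.2729]
tool_rot: [-0.244, 0.97, -0.0, 0.001]
wrist_force: [0.6, -0.5, 0.1]
finger_gap: 0.596
grasp_force: 0.0
```

```bash
python3 - <<'E'
from h import *
o=get_obs();im=get_image('wrist');M=R.from_quat(o['tool_rot']).as_matrix()
print(o['t'],o['ee_pos'],np.degrees(np.arctan2(M[1,1],M[0,1])),o['finger_gap'],o['torque'])
cv2.imwrite('pics/w2.png',im[:,:,::-1])
for P in ([.514,-.054,.258],[.514,-.054,.19]): print(proj('wrist',P,o))
E
```

```text
3.9167 [ 0.51469209 -0.05468967  0.27293491] 118.30318956749916 0.59609413144824 [ 0.01040465  0.06309844 -0.05222424]
[249.86622808 322.56557032]
[211.08778975 322.48392241]
```

View pics/w2.png

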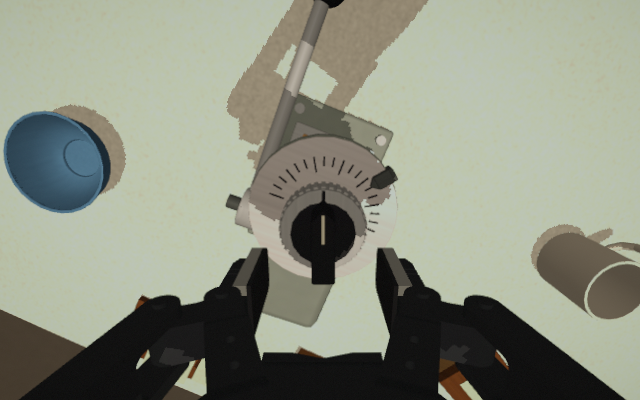

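>>> play_rows(
  motion=[
    [0.6,-0.0006,0.0006,-0.017,0,0,0],
    [0.6,0,0,-0.016,0,0,0],
    [0.6,0,0,0,0,0,0],
    [0,0,0,0,0,0,0],
    [0,0,0,0,0,0,0],
    [0,0,0,0,0,0,0],
    [0,0,0,0,0,0,0],
    [0,0,0,0,0,0,0],
    [0,0,0,0,0,0,0],
  ],
)

```text
t: 4.72
ee_pos: [0.5142, -0.0545, 0.2398]
tool_rot: [-0.244, 0.97, -0.001, 0.001]
wrist_force: [-0.2, -2.4, 8.0]
finger_gap: 0.137
grasp_force: 60.7
```

>>> play_rows(
  motion=[
    [0,0,0,0.0005,0,0,-5.8],
    [0,0,0,0,0,0,-5.8],
    [0,0,0,0,0,0,-5.8],
    [0,0,0,0,0,0,-5.8],
    [0,0,0,0,0,0,-5.8],
    [0,0,0,0,0,0,-5.8],
    [0,0,0,0,0,0,-5.8],
    [0,0,0,0,0,0,-5.8],
    [0,0,0,0,0,0,-5.8],
    [0,0,0,0,0,0,-5.8],
    [0,0,0,0,0,0,0],
    [0,0,0,0,0,0,0],
  ],
)

```text
t: 5.72
ee_pos: [0.5142, -0.053, 0.2398]
tool_rot: [0.256, 0.967, 0.001, 0.001]
wrist_force: [2.3, 8.7, 3.5]
finger_gap: 0.138
grasp_force: 60.4
```

```bash
python3 - <<'E'
from h import *
o=get_obs();im=get_image('wrist');M=R.from_quat(o['tool_rot']).as_matrix()
print(o['t'],o['ee_pos'],np.degrees(np.arctan2(M[1,1],M[0,1])),o['finger_gap'],o['torque'],o['wrist_force'],o['joint_positions'].round(2))
cv2.imwrite('pics/w3.png',im[:,:,::-1])
cv2.imwrite('pics/c3.png',cv2.resize(im[140:340,200:440,::-1],None,fx=3,fy=3,interpolation=cv2.INTER_CUBIC))
print(proj('wrist',[.514,-.054,.258],o))
for a in (145,148,150,152): print(a,[proj('wrist',[.514+r*np.cos(np.radians(a)),-.054+r*np.sin(np.radians(a)),.1975],o).round(1).tolist() for r in (.039,.058)])
E
```

```text
5.7167 [ 0.51420515 -0.05304448  0.23983943] 60.28014215393765 0.13840631095040348 [ 1.55053583 -0.40161462 -0.10669447] [2.31478472 8.72808461 3.5358242 ] [-0.17  0.22  1.6   0.    1.32 -1.23]
[283.14822474 320.49850479]
145 [[169.7, 326.7], [136.6, 330.0]]
148 [[169.5, 323.2], [136.2, 324.6]]
150 [[169.4, 320.9], [136.1, 321.0]]
152 [[169.5, 318.5], [136.2, 317.4]]
```

View pics/c3.png

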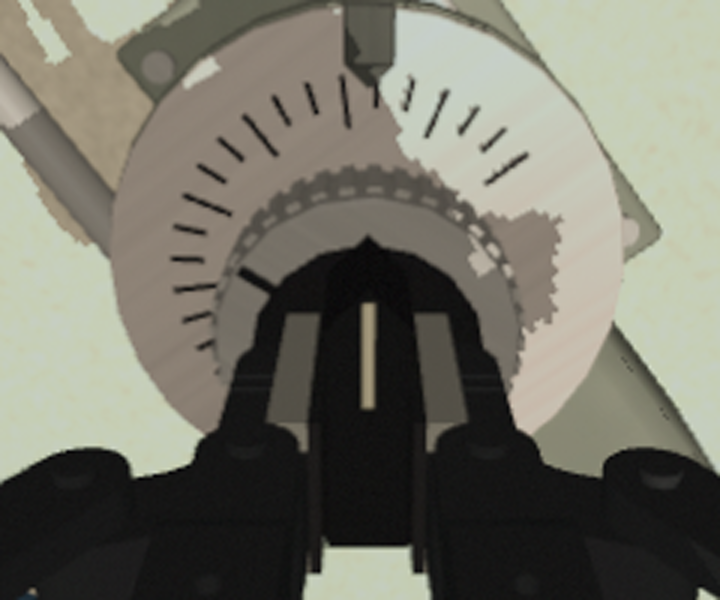

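>>> play_rows(
  motion=[
    [0,0.0005,0.0005,0,0,0,-0.7],
    [0,0,0,0,0,0,0],
    [0,0,0,0,0,0,0],
  ],
)

```text
t: 6.02
ee_pos: [0.5143, -0.053, 0.2398]
tool_rot: [0.262, 0.965, 0.001, 0.0]
wrist_force: [-2.6, 5.3, 4.0]
finger_gap: 0.138
grasp_force: 60.6
```

```bash
cat > look.py <<'E'
from h import *
import sys
o=get_obs();im=get_image('wrist');M=R.from_quat(o['tool_rot']).as_matrix()
print(o['t'],o['ee_pos'],np.degrees(np.arctan2(M[1,1],M[0,1])),o['finger_gap'],o['torque'],o['wrist_force'],o['joint_positions'].round(2))
cv2.imwrite('pics/'+sys.argv[1]+'.png',im[:,:,::-1]);np.save('pics/'+sys.argv[1]+'.npy',np.r_[o['ee_pos'],o['tool_rot']])
# white line on knob: bright pixels near predicted top
r,c=proj('wrist',[.5147,-.0535,.258],o).astype(int)
g=im[r-30:r+30,c-12:c+13].astype(int).min(2);ys,xs=np.where(g>g.max()*0.7)
E
python3 look.py w4; python3 - <<'E'
import cv2
im=cv2.imread('pics/w4.png');g=im.max(2)
for r in (248,256,264,272): print(r,g[r,312:334])
for r in (142,148,154,160,164): print(r,g[r,308:338])
for r in (222,226): print(r,g[r,300:345])
E
```

```text
6.0167 [ 0.5142696  -0.05295357  0.23983368] 59.61345786294358 0.1383187562961994 [0.99778712 0.45042797 0.01358293] [-2.64865147  5.25122476  4.01389224] [-0.17  0.22  1.6   0.    1.32 -1.21]
248 [ 16  17  20  16  18  18  17  19 107 150 160 159 108  18  19  17  17  20
  18  18  19  19]
256 [ 19  18  20  17  16  18  17  17 108 150 159 159 108  19  15  18  19  18
  18  17  18  18]
264 [ 18  20  18  18  18  19  18  21 107 149 159 160 108  18  17  18  18  18
  18  17  18  17]
272 [ 17  20  16  18  19  16  17  17 106 150 159 159 108  16  19  18  18  18
  18  17  20  19]
142 [115 127 132 130 131 101  78  85  86  86  86  87  87  87  85  85  86  88
  88  89  90  83  87 131 136 118 104 117 124 123]
148 [142 141 141 141 141 103  76  90  91  89  89  92  91  92  89  91  92  93
  93  93  94  85 120 190 207 207 207 206 207 207]
154 [142 142 143 143 143 101  48  52  52  63  83  91  92  92  90  88  89  90
  92  92  93  84 120 190 207 207 207 207 207 206]
160 [142 143 143 144 143 105  53  51  50  49  49  50  50  75  83  84  85  85
  85  85  85  80 141 194 207 207 207 207 207 207]
164 [143 143 143 143 133 127 137 135 107  67  52  52  53  53  52  79  90  90
  91 145 189 204 207 207 207 207 207 186 196 207]
222 [118 118 118 117 117 117 118 119 120 121 121 120 110  94  88  83  75  56
  26  13  13  12  13  12  15  12  46  68  78  80  95 104 114 118 118 118
 118 119 119 120 120 120 120 119 119]
226 [119 118 101  78  56  28  17  19  20  20  19  20  20  15  11  15  12  11
  12  13  13  12  12  13  10   9  15  12  12  14  11  17  17  18  20  20
  18  18  18  24  47  79 109 118 118]
```

>>> play_rows(
  motion=[
    [1,0,0,0,0,0,0],
    [1,0,0,0,0,0,0],
    [1,0,0,0,0,0,0],
    [1,0,0,0,0,0,0],
    [1,0,0,0,0,0,0],
    [1,0,0,0,0,0,0],
    [1,0,0,0,0,0,0],
    [1,0,0,0,0,0,0],
  ],
)

```text
t: 6.73
ee_pos: [0.5142, -0.0537, 0.2388]
tool_rot: [0.262, 0.965, -0.0, -0.0]
wrist_force: [0.2, 0.1, -0.6]
finger_gap: 1.002
grasp_force: 0.0
```

```bash
python3 look.py w5; python3 - <<'E'
import cv2
im=cv2.imread('pics/w5.png');g=im.max(2)
for r in (246,256,264,272): print(r,g[r,312:334])
for r in (142,148,154,160): print(r,g[r,308:338])
cv2.imwrite('pics/c5.png',cv2.resize(im[130:400,180:460],None,fx=2,fy=2,interpolation=cv2.INTER_CUBIC))
E
```

```text
6.7333 [ 0.5141576  -0.0537074   0.23884083] 59.58641246543542 1.0016094845961185 [0.00240461 0.00403248 0.03808598] [ 0.1650391   0.05404118 -0.62380076] [-0.17  0.22  1.6  -0.    1.32 -1.21]
246 [ 15  14  17  20  17  19  16  18  16  47 136 158 157 125  59  16  16  19
  18  16  20  19]
256 [ 16  16  17  16  19  18  19  18  18  47 136 157 158 125  60  18  18  17
  18  19  19  17]
264 [ 19  16  16  16  18  17  17  19  17  47 136 158 158 124  60  19  18  16
  18  15  20  18]
272 [ 18  18  19  17  18  19  16  17  16  48 136 157 158 125  60  17  17  18
  16  18  18  18]
142 [103 108 119 136 152 154 115  78  84  87  86  88  88  88  88  87  86  87
  88  89  90  91  87  94 149 160 144 133 130 130]
148 [141 141 140 139 140 140 104  65  82  90  90  89  90  91  91  90  90  90
  91  92  92  92  87  97 185 205 205 205 205 205]
154 [140 141 141 142 142 141 105  56  51  52  63  83  90  90  89  88  87  87
  90  89  90  92  85  96 184 205 205 205 205 205]
160 [141 142 142 142 141 142 113  65  47  47  60  75  80  80  72  73  78  78
  79  80  81  81  78 120 188 205 206 205 205 205]
```

View pics/c5.png

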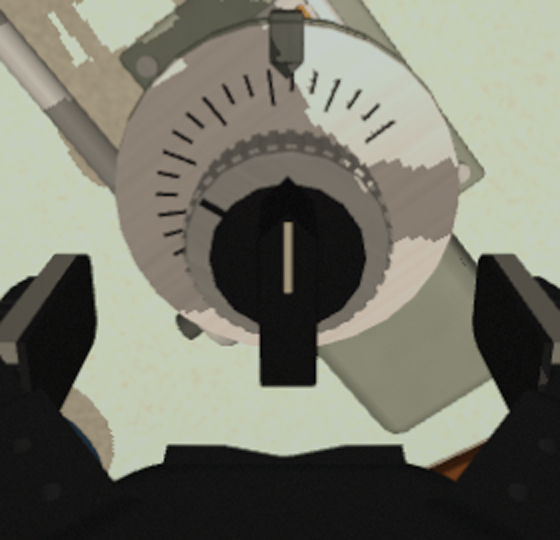

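>>> play_rows(
  motion=[
    [1,0.0004,0,0,0,0,6],
    [1,0,0,0,0,0,6],
    [1,0,0,0,0,0,6],
    [1,0,0,0,0,0,6],
    [1,0,0,0,0,0,6],
    [1,0,0,0,0,0,6],
    [1,0,0,0,0,0,6],
    [1,0,0,0,0,0,6],
    [1,0,0,0,0,0,6],
    [1,0,0,0,0,0,6],
    [1,0,0,-0.009,0,0,0],
    [1,0,0,-0.01,0,0,0],
  ],
)

```text
t: 7.78
ee_pos: [0.5147, -0.0537, 0.2195]
tool_rot: [-0.254, 0.967, -0.0, 0.0]
wrist_force: [0.3, 0.6, 0.7]
finger_gap: 1.0
grasp_force: 0.0
```

>>> play_rows(
  motion=[
    [1,0,0,-0.01,0,0,0],
    [1,0,0,-0.01,0,0,0],
    [1,0,0,0,0,0,0],
    [1,0,0,0,0,0,0],
  ],
)

```text
t: 8.12
ee_pos: [0.5143, -0.0536, 0.1991]
tool_rot: [-0.255, 0.967, 0.0, -0.001]
wrist_force: [-0.4, 0.3, 0.1]
finger_gap: 0.998
grasp_force: 0.0
```

```bash
python3 look.py w6
```

```text
8.1167 [ 0.51432098 -0.05363456  0.19911143] 119.53239934900749 0.9981501495445695 [ 0.02837252  0.01443158 -0.00168272] [-0.41110651  0.339476    0.07842662] [-0.17  0.26  1.65 -0.    1.23 -2.26]
```

View pics/w6.png

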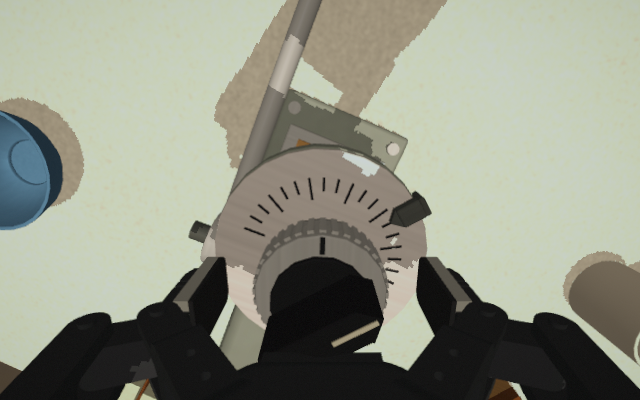

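>>> play_rows(
  motion=[
    [0,0,0,0,0,0,0],
    [0,0,0,0,0,0,0],
    [0,0,0,0,0,0,0],
    [0,0,0,0,0,0,0],
    [0,0,0,0,0,0,0],
    [0,0,0,0,0,0,0],
  ],
)

```text
t: 8.67
ee_pos: [0.515, -0.0541, 0.2009]
tool_rot: [-0.255, 0.967, -0.001, 0.001]
wrist_force: [-0.9, -2.7, 4.6]
finger_gap: 0.638
grasp_force: 62.5
```

```bash
cat > s.py <<'E'
from h import *
o=get_obs();M=R.from_quat(o['tool_rot']).as_matrix()
print(round(o['t'],3),o['ee_pos'].round(4),'hd',np.degrees(np.arctan2(M[1,1],M[0,1])).round(2),'gap',round(o['finger_gap'],3),'tq',o['torque'].round(3),'F',o['wrist_force'].round(1),round(float(o['grasp_force']),1))
E
python3 s.py
```

```text
8.667 [ 0.515  -0.0541  0.2009] hd 119.57 gap 0.638 tq [-0.464  0.022  0.009] F [-0.9 -2.7  4.6] 62.5
```

>>> play_rows(
  motion=[
    [0,0,0,0,0,0,-2],
    [0,0,0,0,0,0,-2],
    [0,0,0,0,0,0,-2],
    [0,0,0,0,0,0,-2],
  ],
)

```text
t: 9.0
ee_pos: [0.515, -0.054, 0.2009]
tool_rot: [-0.186, 0.982, -0.001, 0.001]
wrist_force: [-0.6, -2.1, 6.1]
finger_gap: 0.635
grasp_force: 62.5
```

```bash
python3 s.py
```

```text
9.0 [ 0.515  -0.054   0.2009] hd 111.49 gap 0.635 tq [-0.3   0.1   0.13] F [-0.6 -2.1  6.1] 62.5
```

>>> play_rows(
  motion=[
    [0,0,0,0,0,0,-1.5],
    [0,0,0,0,0,0,-1.5],
  ],
)

```text
t: 9.17
ee_pos: [0.515, -0.054, 0.2009]
tool_rot: [-0.161, 0.987, -0.001, 0.001]
wrist_force: [-0.6, -1.9, 6.6]
finger_gap: 0.633
grasp_force: 62.5
```

```bash
python3 s.py
```

```text
9.167 [ 0.515  -0.054   0.2009] hd 108.51 gap 0.633 tq [-0.286  0.085  0.135] F [-0.6 -1.9  6.6] 62.5
```

>>> play_rows(
  motion=[
    [0,0,0,0,0,0,-1.5],
    [0,0,0,0,0,0,-1.5],
  ],
)

```text
t: 9.33
ee_pos: [0.5149, -0.0539, 0.2008]
tool_rot: [-0.135, 0.991, -0.0, 0.001]
wrist_force: [-0.0, -2.0, 5.5]
finger_gap: 0.636
grasp_force: 62.5
```

```bash
python3 s.py
```

```text
9.333 [ 0.5149 -0.0539  0.2008] hd 105.52 gap 0.636 tq [-0.268  0.159  0.136] F [-0.  -2.   5.5] 62.5
```

>>> play_rows(
  motion=[
    [0,0,0,0,0,0,-1.5],
    [0,0,0,0,0,0,-1.5],
  ],
)

```text
t: 9.5
ee_pos: [0.5149, -0.0539, 0.2008]
tool_rot: [-0.109, 0.994, -0.0, 0.001]
wrist_force: [-0.3, -1.4, 5.9]
finger_gap: 0.637
grasp_force: 62.5
```

```bash
python3 s.py
```

```text
9.5 [ 0.5149 -0.0539  0.2008] hd 102.51 gap 0.637 tq [-0.22   0.225  0.237] F [-0.3 -1.4  5.9] 62.5
```

>>> play_rows(
  motion=[
    [0,0,0,0,0,0,-1.5],
    [0,0,0,0,0,0,-1.5],
  ],
)

```text
t: 9.67
ee_pos: [0.5149, -0.0538, 0.2008]
tool_rot: [-0.083, 0.997, -0.0, 0.001]
wrist_force: [-1.5, -0.7, 5.7]
finger_gap: 0.634
grasp_force: 62.5
```

```bash
python3 s.py
```

```text
9.667 [ 0.5149 -0.0538  0.2008] hd 99.52 gap 0.634 tq [-0.255  0.162  0.22 ] F [-1.5 -0.7  5.7] 62.5
```

>>> play_rows(
  motion=[
    [0,0,0,0,0,0,-1.5],
    [0,0,0,0,0,0,-1.5],
  ],
)

```text
t: 9.83
ee_pos: [0.5149, -0.0538, 0.2009]
tool_rot: [-0.057, 0.998, -0.0, 0.001]
wrist_force: [-0.7, -0.2, 6.7]
finger_gap: 0.638
grasp_force: 62.4
```

```bash
python3 s.py
```

```text
9.833 [ 0.5149 -0.0538  0.2009] hd 96.52 gap 0.638 tq [-0.123  0.174  0.103] F [-0.7 -0.2  6.7] 62.4
```

>>> play_rows(
  motion=[
    [0,0,0,0,0,0,-1.5],
    [0,0,0,0,0,0,-1.5],
  ],
)

```text
t: 10.0
ee_pos: [0.5149, -0.0538, 0.2009]
tool_rot: [-0.031, 1.0, -0.0, 0.001]
wrist_force: [-1.0, -1.0, 6.2]
finger_gap: 0.637
grasp_force: 62.4
```

```bash
python3 s.py
```

```text
10.0 [ 0.5149 -0.0538  0.2009] hd 93.52 gap 0.637 tq [-0.06   0.211  0.164] F [-1.  -1.   6.2] 62.4
```

>>> play_rows(
  motion=[
    [0,0,0,0,0,0,-1.5],
  ],
)

```text
t: 10.08
ee_pos: [0.5149, -0.0538, 0.2008]
tool_rot: [-0.018, 1.0, -0.0, 0.001]
wrist_force: [-0.7, -1.1, 6.8]
finger_gap: 0.638
grasp_force: 62.4
```

```bash
python3 s.py
```

```text
10.083 [ 0.5149 -0.0538  0.2008] hd 92.02 gap 0.638 tq [-0.078  0.178  0.09 ] F [-0.7 -1.1  6.8] 62.4
```

>>> play_rows(
  motion=[
    [0,0,0,0,0,0,-1.5],
    [0,0,0,0,0,0,-1.5],
  ],
)

```text
t: 10.25
ee_pos: [0.5149, -0.0537, 0.2008]
tool_rot: [0.008, 1.0, -0.0, 0.001]
wrist_force: [-0.4, 0.0, 6.5]
finger_gap: 0.64
grasp_force: 62.5
```

```bash
python3 s.py
```

```text
10.25 [ 0.5149 -0.0537  0.2008] hd 89.03 gap 0.64 tq [-0.053  0.162  0.301] F [-0.4  0.   6.5] 62.5
```

>>> play_rows(
  motion=[
    [0,0,0,0,0,0,-1.5],
    [0,0,0,0,0,0,-1.5],
  ],
)

```text
t: 10.42
ee_pos: [0.5149, -0.0537, 0.2008]
tool_rot: [0.035, 0.999, -0.0, 0.001]
wrist_force: [-0.8, 0.1, 6.5]
finger_gap: 0.635
grasp_force: 62.5
```

```bash
python3 s.py
```

```text
10.417 [ 0.5149 -0.0537  0.2008] hd 86.04 gap 0.635 tq [0.046 0.218 0.376] F [-0.8  0.1  6.5] 62.5
```

>>> play_rows(
  motion=[
    [0,0,0,0,0,0,-1.5],
    [0,0,0,0,0,0,-1.5],
  ],
)

```text
t: 10.58
ee_pos: [0.5149, -0.0537, 0.2008]
tool_rot: [0.061, 0.998, -0.0, 0.001]
wrist_force: [-2.0, 0.2, 7.1]
finger_gap: 0.633
grasp_force: 62.5
```

```bash
python3 s.py
```

```text
10.583 [ 0.5149 -0.0537  0.2008] hd 83.04 gap 0.633 tq [0.034 0.181 0.414] F [-2.   0.2  7.1] 62.5
```

>>> play_rows(
  motion=[
    [0,0,0,0,0,0,-1.5],
    [0,0,0,0,0,0,-1.5],
  ],
)

```text
t: 10.75
ee_pos: [0.5149, -0.0536, 0.2008]
tool_rot: [0.087, 0.996, -0.0, 0.001]
wrist_force: [-1.1, 1.6, 6.4]
finger_gap: 0.636
grasp_force: 62.5
```

```bash
python3 s.py
```

```text
10.75 [ 0.5149 -0.0536  0.2008] hd 80.05 gap 0.636 tq [0.043 0.173 0.428] F [-1.1  1.6  6.4] 62.5
```

>>> play_rows(
  motion=[
    [0,0,0,0,0,0,-1.5],
    [0,0,0,0,0,0,-1.5],
  ],
)

```text
t: 10.92
ee_pos: [0.5149, -0.0536, 0.2008]
tool_rot: [0.113, 0.994, -0.0, 0.001]
wrist_force: [-1.0, 0.7, 5.1]
finger_gap: 0.64
grasp_force: 62.5
```

```bash
python3 s.py
```

```text
10.917 [ 0.5149 -0.0536  0.2008] hd 77.05 gap 0.64 tq [0.15  0.2   0.503] F [-1.   0.7  5.1] 62.5
```

>>> play_rows(
  motion=[
    [0,0,0,0,0,0,-1.5],
    [0,0,0,0,0,0,-1.5],
  ],
)

```text
t: 11.08
ee_pos: [0.515, -0.0536, 0.2008]
tool_rot: [0.139, 0.99, -0.0, 0.001]
wrist_force: [-1.1, 1.9, 5.3]
finger_gap: 0.635
grasp_force: 62.5
```

```bash
python3 s.py
```

```text
11.083 [ 0.515  -0.0536  0.2008] hd 74.05 gap 0.635 tq [0.158 0.123 0.533] F [-1.1  1.9  5.3] 62.5
```

>>> play_rows(
  motion=[
    [0,0,0,0,0,0,-1.2],
    [0,0,0,0,0,0,-1],
    [0,0,0,0,0,0,0],
    [0,0,0,0,0,0,0],
    [0,0,0,0,0,0,0],
  ],
)

```text
t: 11.5
ee_pos: [0.5149, -0.0535, 0.2008]
tool_rot: [0.157, 0.988, 0.0, 0.001]
wrist_force: [-0.1, 1.7, 6.5]
finger_gap: 0.637
grasp_force: 62.6
```

```bash
python3 s.py
```

```text
11.5 [ 0.5149 -0.0535  0.2008] hd 71.91 gap 0.637 tq [0.239 0.151 0.215] F [-0.1  1.7  6.5] 62.6
```

>>> play_rows(
  motion=[
    [1,0,0,0,0,0,0],
    [1,0,0,0,0,0,0],
    [1,0,0,0,0,0,0],
    [1,0,0,0,0,0,0],
    [1,0,0,0,0,0,0],
    [1,0,0,0,0,0,0],
  ],
)

```text
t: 12.0
ee_pos: [0.5146, -0.0537, 0.1998]
tool_rot: [0.157, 0.988, -0.0, -0.0]
wrist_force: [-0.0, 0.1, -0.3]
finger_gap: 0.999
grasp_force: 0.0
```

```bash
python3 s.py
```

```text
12.0 [ 0.5146 -0.0537  0.1998] hd 71.89 gap 0.999 tq [-0.046  0.011 -0.008] F [-0.   0.1 -0.3] 0.0
```

>>> play_rows(
  motion=[
    [1,0,0,0.01,0,0,0],
    [1,0,0,0.02,0,0,0],
    [1,0,0,0.025,0,0,0],
    [1,0,0,0.025,0,0,-4],
    [1,0,0,0.01,0,0,-4],
    [1,0,0,0,0,0,-4.3],
    [1,0,0,0,0,0,0],
    [1,0,0,0,0,0,0],
    [1,0,0,0,0,0,0],
  ],
)

```text
t: 12.75
ee_pos: [0.5144, -0.0537, 0.2897]
tool_rot: [0.261, 0.965, -0.0, -0.0]
wrist_force: [-0.3, 0.1, -0.3]
finger_gap: 0.998
grasp_force: 0.0
```

```bash
python3 look.py w7; python3 - <<'E'
from h import *
im=cv2.imread('pics/w7.png')
v=np.load('pics/w7.npy');o={'ee_pos':v[:3],'tool_rot':v[3:]};print(proj('wrist',[.5145,-.0538,.258],o),proj('wrist',[.5145,-.0538,.19],o))
cv2.imwrite('pics/c7.png',cv2.resize(im[110:290,220:420],None,fx=3,fy=3,interpolation=cv2.INTER_CUBIC))
E
```

```text
12.75 [ 0.51443558 -0.05365619  0.28972433] 59.729145572653366 0.9976719152554901 [ 0.04089138  0.01191989 -0.01827004] [-0.3070104   0.13230194 -0.33007779] [-0.17  0.19  1.53  0.    1.43 -1.22]
[238.7832494  322.17742954] [205.57991556 322.06222893]
```

View pics/c7.png

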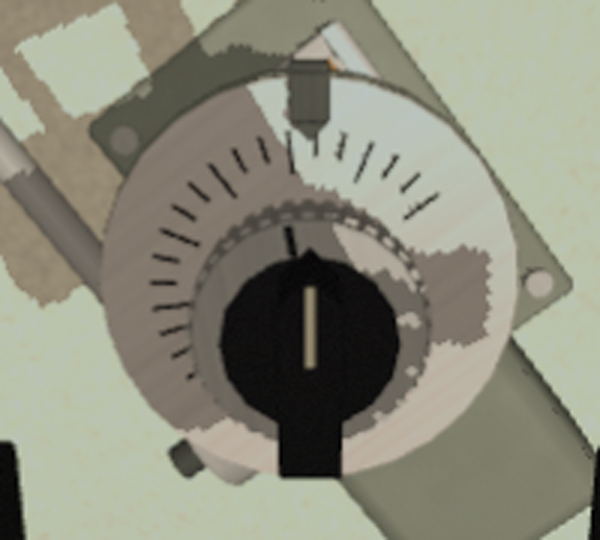

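```bash
python3 -c "
from cell import *
print(hand_in())"
```

```text
the job is handed in; nothing more can be done
None
```

The job is handed in: the knob points at the marker to within about half a degree by the last picture. The lock ring is about 18–19° (0.32 rad) past the bite I felt, and the gripper is clear above the press.

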